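# Put the duplicate seed samples away, each in front of its own kind

## Task

Move the four new sample containers from the orange carrier to the store stand: lift each one over the front lip and set it down gently (no dropping), upright on the lower deck behind the lip, directly in front of the old container of the same shape and size, so that the front row ends up in the same order as the back row. Leave the old containers standing where they are.

Things in the scene. Friction and masses are not known exactly. Their poses are not given: they have to be found in the camera images.
- new_bottle: NEW bottle (mm): round bottle 90 tall: body 54 wide up to height 52, shoulder, then cap 36 wide from height 66 to 90 (grip it there). From above a 36 disc inside a 54 ring. White plastic, grey lid, brown band, sealed, 0.1 to 0.35 kg. Origin: centre of underside, z up. Starts upright in the carrier (near row), in any of its 4 places, 95 apart (give or take 8).
- new_tub: NEW tub (mm): shortest and widest: round tub 76 tall, body 58 wide, flat lid 62 wide over its top 20. White plastic, grey lid, brown band, sealed, 0.1 to 0.35 kg. Origin: centre of underside, z up. Starts upright in the carrier (near row), in any of its 4 places, 95 apart (give or take 8).
- new_square: NEW square (mm): square canister 50 x 50 (sides along its x and y), 84 tall, flat square lid. White plastic, grey lid, brown band, sealed, 0.1 to 0.35 kg. Origin: centre of underside, z up. Starts upright in the carrier (near row), in any of its 4 places, 95 apart (give or take 8).
- new_tube: NEW tube (mm): slimmest: straight round jar 42 wide, 92 tall, flat lid. White plastic, grey lid, brown band, sealed, 0.1 to 0.35 kg. Origin: centre of underside, z up. Starts upright in the carrier (near row), in any of its 4 places, 95 apart (give or take 8).
- old_bottle: OLD bottle, loose, same shape and size as new_bottle. Origin: centre of underside. Stands on the back step of the store stand, in the middle of any of its four lanes, 93 mm behind the middle line of the lower deck. Must stay there.
- old_tub: OLD tub, loose, same shape and size as new_tub. Origin: centre of underside. Stands on the back step of the store stand, in the middle of any of its four lanes, 93 mm behind the middle line of the lower deck. Must stay there.
- old_square: OLD square, loose, same shape and size as new_square. Origin: centre of underside. Stands on the back step of the store stand, in the middle of any of its four lanes, 93 mm behind the middle line of the lower deck. Must stay there.
- old_tube: OLD tube, loose, same shape and size as new_tube. Origin: centre of underside. Stands on the back step of the store stand, in the middle of any of its four lanes, 93 mm behind the middle line of the lower deck. Must stay there.
- store_stand: orange steel stand, fixed, far row (mm). Origin: bench level, mid lower deck; x to the back, y along it. Lower deck: top z 30, x -43 to 43. Front lip at x -43 to -47, top z 60. Back step: top z 45, x 43 to 143; back rail top 86. Lane centres y -142.5, -47.5, 47.5, 142.5 (white tag on lip), no walls between. End cheeks at y -207, 207, tops 60 front, 86 back. Beyond: bay with dial gauge, top 115.
- carrier: orange carrier, fixed, near row (mm). Origin: bench level under the middle of the row of new containers; y along the row. Floor top z 20. Steel side rods at x -46 and 46, top z 47; end plates at y -206 and 206, top z 54; beyond -206 a bay with two spare screw caps, not used.

How it is judged:
By the outcome, as a careful person would: the job done as asked, in the order asked, and still so for the second after the job is handed in, with the robot touching nothing.
It also fails if it takes over 120 s, if anything falls off the work surface, if the arm or the gripper's body presses on something with over 40 N, if the wrist force passes 120 N, or if a joint passes its speed limit or range.

## Robot

A 6-joint arm with a two-finger parallel gripper is mounted at the origin on the work surface. World frame = base frame: x ahead of the robot, y to its left, z up, the work surface at z = 0. Lengths are in m, angles in rad, forces in N, time in s.
With the tool pointing down it reaches from about 0.35 to 0.85 m from the base axis. Payload 8.1 kg.
Tool frame: the origin (TCP) lies on the centre line of the jaws, within the pads' length; the fingertips stand 22 mm ahead of it and the grasp point (between the pads) lies 3 mm ahead of it; z points along the fingers, y is the line along which they close (so a half turn about z gives the same grasp; the last joint's range is limited). The gripper opens to 93 mm and grips with 3 to 60 N. Pads are 15 mm wide; open, the fingers measure 128 mm over their backs; the gripper's body (75 mm by 188 mm) begins 65 mm behind the grasp point.
Start: joints at [-1.42, 0.13, 1.488, -0, 1.523, -0.085], TCP at [0.14, -0.583, 0.219] pointing down, gripper open.
Joint ranges: [-2.96, 2.96], [-0.89, 2.26], [0.02, 2.5], [-1.34, 4.48], [0, 2.73], [-2.66, 2.66]. Speed limits (rad/s): [2.39, 2.39, 2.79, 3.14, 3.14, 3.14].

## Interface

Orientations are given as a rotation vector (axis times angle).
In Python, from plant import robot gives the robot as it stands.
- The arm moves only by the tool jog_arm, called after "Request:" as name(argument=value, ...) on one line, values as JSON. Schema: {"type":"object","properties":{"offsets":{"type":"array","items":{"type":"number"},"minItems":5,"maxItems":100},"squeeze":{"type":"number"},"only":{"type":"string"},"quiet":{"type":"boolean"},"lines":{"type":"string"}},"required":["offsets"],"additionalProperties":false}. offsets is one flat list of numbers that holds 1 to 20 rows one after another, with no inner brackets; each row has 5 numbers: the finger opening in m, then dx, dy, dz in shares of the most that a row can go, 1 being 50 mm, then a turn about the tool's z in units of 0.1 rad; each row shifts and turns the commanded pose from where the row before left it, along the tool's axes as they then stand; what a row does not reach is not made up. A row lasts 1/10 s, in which the tool goes at most 0.05 m and 0.15 rad, less where a joint would pass 70% of its speed; a pose out of reach is approached as far as the arm can. The fingers move at their own pace and stop on an object; squeeze is the grip in N (left out, the last holds). Time passes only in rows, so rows that do not move let the fingers close. The tool returns the time, the measured TCP pose, the force, the opening and the grip force at its end. only (a regular expression) keeps the lines of the reply that match it, lines (a string "A,B") keeps lines A to B, and quiet returns only ok. Input that does not fit is refused with a message, and nothing moves.
- robot.read_state(): the state, without advancing time (a new reading comes with each control period).
- robot.read_camera(name): name is "scene" or "top" or "wrist"; returns a dict with "image" (400x640x3 uint8, red, green, blue), "fx", "fy", "cx", "cy" (pixels), "R" (3x3) and "t" (3): a world point X has camera coordinates R X + t. Camera axes: x right, y down, z forward; pixel columns grow to the right and rows downward; lengths in m; the calibration is good to about 2 mm. A picture is of the moment at which its call begins. There is no depth.
- robot.close_job(): hands the job in; it is judged then, once.
The state is a dict: "t": time; "q": joint angles; "dq": joint speeds; "joint_torque": joint torques, N m; "tool_pos": TCP position; "orientation": TCP orientation; "force": force on the tool from outside, world axes, zero at the start; "wrist_torque": the same for the moment, N m; "opening": finger opening in m; "gripper_force": force on a finger pad.
Only numpy, scipy, OpenCV 4.12 (cv2) and the standard library are available. Lean on these libraries where they do the work, as an engineer would, in place of code of your own. Each camera call takes 0.05 s, during which the arm holds its last target. There are 200 camera calls.

## Working session

There is one attempt and no reset: what is moved stays moved. The work goes in short steps, Python scripts to look and compute and a tool call to move; the robot and the scene stay as the last step left them, time stands still between calls to the robot, and variables do not carry over. Pictures are saved under pics/ and viewed, at most 14 in all, crops included, and the job is handed in when it is done.

```bash
ls; mkdir -p pics
```

Run:
```python
from plant import robot
import cv2,pickle
for n in("top","scene"):
    c=robot.read_camera(n); cv2.imwrite(f"pics/{n}0.png",c["image"][:,:,::-1]); pickle.dump(c,open(n+".pkl","wb"))
    print(n,c["fx"],c["cx"],c["cy"],c["R"],c["t"])
s=robot.read_state();print(s)
```

```text
pics
plant.py
top 506.69532594716236 316.27806927968743 190.8483644588282 [[ 0.01964921 -0.99973991  0.01157705]
 [-0.99435337 -0.02074849 -0.10407146]
 [ 0.10428459 -0.00946675 -0.99450244]] [-0.01629933  0.61477776  1.0795367 ]
scene 387.8373207366288 321.25946253045726 199.28106186678465 [[ 0.40693275  0.91344695  0.00451751]
 [ 0.77461621 -0.34245534 -0.53168981]
 [-0.48412339  0.21986134 -0.84692711]] [-0.25516474 -0.42460011  1.10955805]
{'t': 0.1, 'q': array([-1.42039789e+00,  1.31116712e-01,  1.48916096e+00, -1.87973769e-05,
        1.52299764e+00, -8.54129988e-02]), 'dq': array([ 0.0001794 , -0.00150032, -0.00381254,  0.00187357,  0.00036813,
        0.00029372]), 'joint_torque': array([ 1.34260812e-03, -5.61341643e+01, -4.93094838e+01,  7.70488777e-02,
        2.90977734e-02, -7.21954984e-05]), 'tool_pos': array([ 0.14010952, -0.58288556,  0.21837896]), 'orientation': array([-3.11811145e+00, -3.69357777e-01,  1.15281515e-04]), 'force': array([-1.02961949, -0.58602783,  0.0180608 ]), 'wrist_torque': array([0.03472705, 0.02900481, 0.01934055]), 'gripper_force': 0.0, 'opening': 0.0930182236051871}
```

View pics/top0.png

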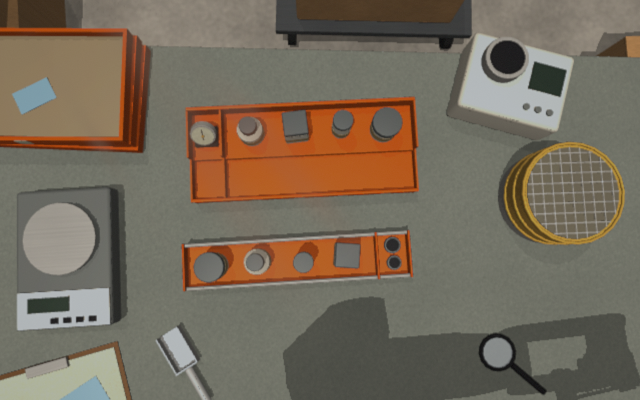

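View pics/scene0.png

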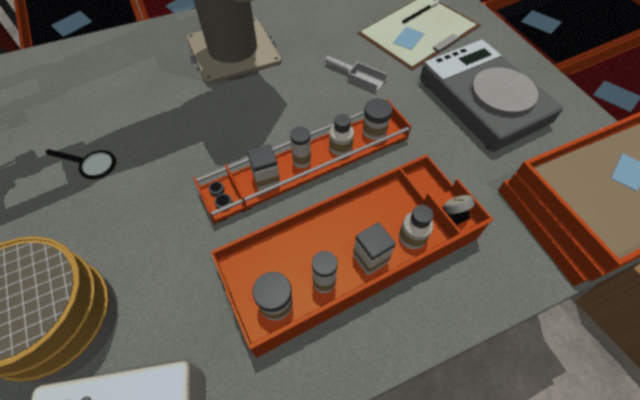

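The top view shows the carrier holding, from left (+y), tub (210,267), bottle (257,261), tube (303,262) and square (347,256). On the stand the old ones are bottle (249,129), square (295,125), tube (343,122) and tub (386,123). I'll zoom in for accurate positions.

Run:
```python
import cv2
i=cv2.imread("pics/top0.png")[95:295,180:420]
cv2.imwrite("pics/crop1.png",cv2.resize(i,None,fx=3,fy=3,interpolation=cv2.INTER_CUBIC))
```

```text
(no output)
```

View pics/crop1.png

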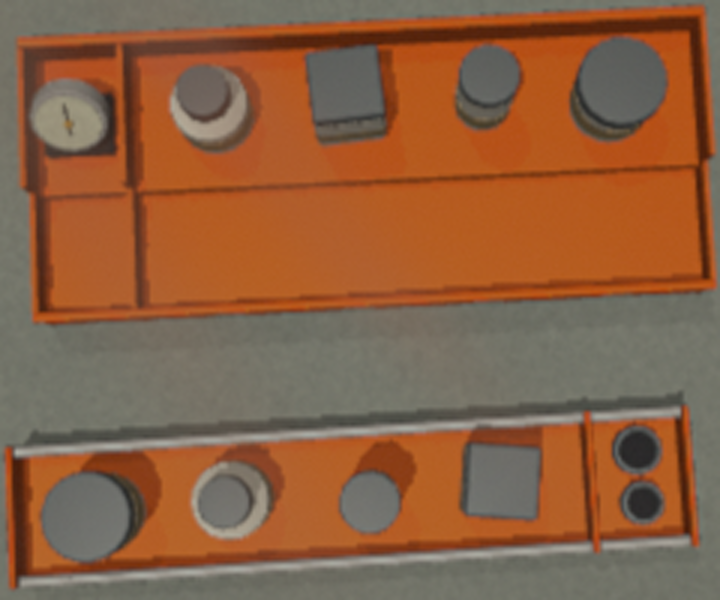

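Tops of lids in crop pixels: new tub (86,516), bottle (225,501), tube (371,502), square (504,481). Old: bottle (203,92), square (345,84), tube (489,75), tub (622,82). The stand lip runs from (35,320) to (715,288). I'll refine these and convert them to world positions.

Create h.py:
```python
import numpy as np,cv2,pickle
def back(c,uv,z):
    r=c["R"].T@np.array([(uv[0]-c["cx"])/c["fx"],(uv[1]-c["cy"])/c["fy"],1]); o=-c["R"].T@c["t"]
    return (o+r*(z-o[2])/r[2])[:2]
H=dict(bottle=.090,tub=.076,square=.084,tube=.092)
```

Run:
```python
from h import *
c=pickle.load(open("top.pkl","rb")); im=c["image"]
f=lambda p:((np.array(p)+.5)/3-.5+[180,95])
seeds={("new","tub"):(86,516),("new","bottle"):(225,501),("new","tube"):(371,502),("new","square"):(504,481),
("old","bottle"):(203,92),("old","square"):(345,84),("old","tube"):(489,75),("old","tub"):(622,82)}
big=cv2.resize(im,None,fx=4,fy=4,interpolation=cv2.INTER_CUBIC)
P={}
for k,s in seeds.items():
    p=f(s); z=H[k[1]]+(.02 if k[0]=="new" else .045)
    m=np.zeros((big.shape[0]+2,big.shape[1]+2),np.uint8)
    b=cv2.medianBlur(big,5); q=((p+.5)*4-.5).astype(int)
    cv2.floodFill(b,m,tuple(int(v) for v in q),0,(18,)*3,(18,)*3,8|cv2.FLOODFILL_FIXED_RANGE|cv2.FLOODFILL_MASK_ONLY|255<<8)
    m=m[1:-1,1:-1]; ct=max(cv2.findContours(m,0,2)[0],key=cv2.contourArea); ct=cv2.convexHull(ct)
    r=cv2.minAreaRect(ct); ctr=(np.array(r[0])+.5)/4-.5
    w=np.array([back(c,(np.array(v)+.5)/4-.5,z) for v in cv2.boxPoints(r)])
    e=w[1]-w[0]
    P[k]=back(c,ctr,z)
    print(k,"seed",back(c,p,z).round(4),"fit",P[k].round(4),"size",np.linalg.norm(w[1]-w[0]).round(4),np.linalg.norm(w[2]-w[1]).round(4),"ang",np.degrees(np.arctan2(e[1],e[0])).round(1)%90)
for n in("new","old"):
    a=np.array([v for k,v in P.items() if k[0]==n]); l=np.polyfit(a[:,1],a[:,0],1); print(n,l, (a[:,0]-np.polyval(l,a[:,1])).round(4), np.degrees(np.arctan(-l[0])))
for n,p,z in(("lipL",(35,320),.06),("lipR",(715,288),.06),("stepL",(140,190),.045),("stepR",(700,165),.045),("cheekL",(138,306),.06),("rodnearL",(20,582),.047),("rodnearR",(690,543),.047),("rodfarL",(20,452),.047),("rodfarR",(685,411),.047)):
    print(n,back(c,f(p),z).round(4))
```

```text
('new', 'tub') seed [0.449  0.2129] fit [0.448  0.2135] size 0.0574 0.0573 ang 1.0999999999999943
('new', 'bottle') seed [0.4613 0.1177] fit [0.465  0.1127] size 0.0467 0.0438 ang 1.0999999999999943
('new', 'tube') seed [0.4626 0.0201] fit [0.4621 0.0212] size 0.0377 0.0383 ang 1.0999999999999943
('new', 'square') seed [ 0.4781 -0.0693] fit [ 0.4778 -0.0685] size 0.0463 0.0462 ang 87.2
('old', 'bottle') seed [0.7339 0.1386] fit [0.7329 0.1375] size 0.039 0.0383 ang 2.0
('old', 'square') seed [0.743  0.0437] fit [0.7436 0.0441] size 0.0475 0.0472 ang 8.400000000000006
('old', 'tube') seed [ 0.7494 -0.0532] fit [ 0.75   -0.0531] size 0.0384 0.0391 ang 1.2999999999999972
('old', 'tub') seed [ 0.7506 -0.1452] fit [ 0.7519 -0.1454] size 0.0586 0.0589 ang 28.200000000000003
new [-0.09257322  0.4696851 ] [-0.0019  0.0057 -0.0056  0.0018] 5.288980460972235
old [-0.0671981   0.74431922] [-0.0022  0.0023  0.0021 -0.0022] 3.8443879876682843
lipL [0.5841 0.2618]
lipR [ 0.617  -0.2216]
stepL [0.6815 0.1936]
stepR [ 0.7088 -0.2139]
cheekL [0.5956 0.1893]
rodnearL [0.3997 0.2671]
rodnearR [ 0.4358 -0.2063]
rodfarL [0.4907 0.2713]
rodfarR [ 0.5293 -0.2027]
```
Stand angle: lip: dx/dy = -0.033/0.4834 → yaw: stand y axis = (-sinψ, cosψ): 0.068 → ψ=+3.9°. Consistent with old row 3.84°. Carrier: 0.0362/0.4734 -> 4.4°.

The stand yaw is about 3.9° and the carrier about 4.4°. Lane targets are bottle (.6415,.1315), square (.648,.0367), tube (.6545,-.0581) and tub (.6609,-.1528). I'll start with the square, whose yaw is about -2.6°.

Create go.py:
```python
# how far to go: python3 go.py x y z yaw_deg -> turn, then dx dy dz in the turned tool frame
import sys,numpy as np
from scipy.spatial.transform import Rotation as Ro
from plant import robot
x,y,z,yaw=map(float,sys.argv[1:5]); s=robot.read_state()
R=Ro.from_rotvec(s["orientation"]).as_matrix(); cur=np.arctan2(R[1,0],R[0,0])
turn=cur-np.radians(yaw); R2=R@Ro.from_euler("z",turn).as_matrix()
print("t",round(s["t"],1),"yaw",np.degrees(cur).round(2),"tilt",np.degrees(np.arccos(-R[2,2])).round(2),"turn",turn.round(3),"d",(R2.T@(np.array([x,y,z])-s["tool_pos"])).round(4))
```

```bash
python3 go.py .478 -.0687 .219 -2.6
```

```text
t 0.1 yaw 13.51 tilt 0.1 turn 0.281 d [ 3.142e-01 -5.290e-01  1.000e-04]
```

The rows are not in the units I measure in: shifts go in shares of 50 mm and turns go in units of 0.1 rad. I convert before sending: -0.042 m is -0.84, -0.034 m is -0.68, 0.141 rad is 1.41.

Request:
jog_arm(offsets=[0.093, 0, 0, 0, 1.4, 0.093, 0, 0, 0, 1.41, 0.093, 0.2, -0.34, 0, 0, 0.093, 0.4, -0.68, 0, 0, 0.093, 0.5, -0.84, 0, 0, 0.093, 0.5, -0.84, 0, 0, 0.093, 0.5, -0.84, 0, 0, 0.093, 0.5, -0.84, 0, 0, 0.093, 0.5, -0.84, 0, 0, 0.093, 0.5, -0.84, 0, 0, 0.093, 0.5, -0.84, 0, 0, 0.093, 0.5, -0.84, 0, 0, 0.093, 0.5, -0.84, 0, 0, 0.093, 0.5, -0.84, 0, 0, 0.093, 0.4, -0.68, 0, 0, 0.08, 0.2, -0.34, 0, 0, 0.08, 0.08, -0.14, 0, 0, 0.08, 0, 0, 0, 0, 0.08, 0, 0, 0, 0], squeeze=20)

```text
t: 2.0
tool_pos: [0.4773, -0.0699, 0.2191]
orientation: [3.14, -0.072, -0.001]
force: [0.5, -0.0, -0.3]
opening: 0.0799
gripper_force: 0.0
```

```bash
python3 go.py .478 -.0687 .093 -2.6
```

Run:
```python
from plant import robot
import cv2,pickle
c=robot.read_camera("wrist");pickle.dump(c,open("wrist.pkl","wb"));cv2.imwrite("pics/w1.png",c["image"][:,:,::-1])
```

```text
t 2.0 yaw -2.61 tilt 0.05 turn -0.0 d [ 0.0008 -0.0013  0.1261]
```

View pics/w1.png

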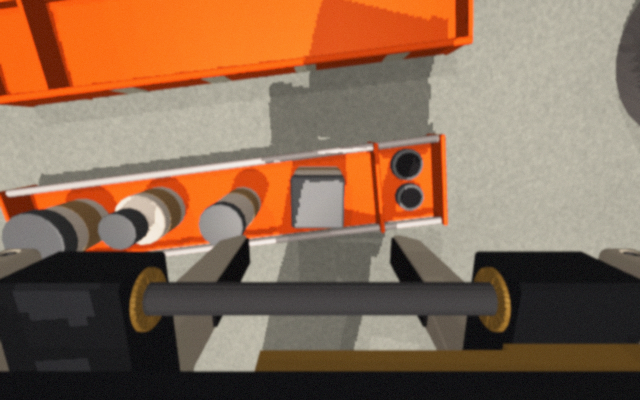

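The wrist view shows the square's lid, about (294..344, 179..228), almost level with the image. I'll back-project its centre as a cross-check, along with the bottle cap (118,229) and tube lid (222,223).

Run:
```python
from h import *
c=pickle.load(open("wrist.pkl","rb"))
for n,p,z in(("sq",(319.5,204),.104),("sqTL",(297,181),.104),("sqTR",(344,181),.104),("bot",(122,229),.110),("tube",(222,223),.112)): print(n,back(c,p,z).round(4))
```

```text
sq [ 0.4772 -0.0689]
sqTL [ 0.4997 -0.0494]
sqTR [ 0.4978 -0.0922]
bot [0.463  0.1152]
tube [0.4653 0.0211]
```

Converted, 0.03 m is 0.6, 0.02 m is 0.4.

Request:
jog_arm(offsets=[0.08, 0, -0.02, 0.4, 0, 0.08, 0, 0, 0.6, 0, 0.08, 0, 0, 0.6, 0, 0.08, 0, 0, 0.6, 0, 0.08, 0, 0, 0.3, 0, 0.08, 0, 0, 0.08, 0, 0.08, 0, 0, 0, 0, 0.045, 0, 0, 0, 0, 0.04, 0, 0, 0, 0, 0.04, 0, 0, 0, 0, 0.04, 0, 0, 0, 0, 0.04, 0, 0, 0, 0], squeeze=20)

```text
t: 3.25
tool_pos: [0.4782, -0.0681, 0.0909]
orientation: [3.141, -0.071, 0.001]
force: [-0.5, 0.4, 2.9]
opening: 0.0503
gripper_force: 20.0
```

Request:
jog_arm(offsets=[0.04, 0, 0, -0.2, 0, 0.04, 0, 0, -0.4, 0, 0.04, 0, 0, -0.6, 0, 0.04, 0, 0, -0.6, 0, 0.04, 0, 0, -0.6, 0, 0.04, 0, 0, -0.28, 0, 0.04, 0, 0, 0, 0])

```text
t: 3.95
tool_pos: [0.4791, -0.0684, 0.2267]
orientation: [3.14, -0.071, 0.006]
force: [0.2, 1.1, -2.7]
opening: 0.0495
gripper_force: 20.0
```

```bash
python3 go.py .648 .0367 .105 4.5
```

```text
t 4.0 yaw -2.59 tilt 0.24 turn -0.124 d [ 0.1762 -0.0917  0.1223]
```

Request:
jog_arm(offsets=[0.04, 0, 0, 0, -0.62, 0.04, 0, 0, 0, -0.62, 0.04, 0.2, -0.12, 0, 0, 0.04, 0.5, -0.26, 0, 0, 0.04, 0.7, -0.36, 0, 0, 0.04, 0.7, -0.36, 0, 0, 0.04, 0.7, -0.36, 0, 0, 0.04, 0.5, -0.26, 0, 0, 0.04, 0.22, -0.12, 0, 0, 0.04, 0, 0, 0, 0, 0.04, 0, 0, 0, 0, 0.04, 0, 0, 0, 0])

```text
t: 5.15
tool_pos: [0.6454, 0.0372, 0.2235]
orientation: [3.139, 0.122, -0.002]
force: [-0.4, 0.2, -2.4]
opening: 0.0497
gripper_force: 20.0
```

```bash
python3 go.py .648 .0367 .105 4.5
```

```text
t 5.2 yaw 4.46 tilt 0.08 turn -0.001 d [0.0027 0.0007 0.1185]
```

Converted, 0.03 m is 0.6, 0.02 m is 0.4.

Request:
jog_arm(offsets=[0.04, 0.04, 0, 0.4, 0, 0.04, 0, 0, 0.6, 0, 0.04, 0, 0, 0.6, 0, 0.04, 0, 0, 0.4, 0, 0.04, 0, 0, 0.2, 0, 0.04, 0, 0, 0.1, 0, 0.04, 0, 0, 0, 0, 0.04, 0, 0, 0, 0])

```text
t: 5.95
tool_pos: [0.649, 0.0374, 0.1111]
orientation: [3.139, 0.123, 0.004]
force: [0.8, -0.3, -2.7]
opening: 0.0497
gripper_force: 20.0
```

```bash
python3 go.py .648 .0367 .101 4.5
```

```text
t 6.0 yaw 4.5 tilt 0.14 turn -0.0 d [-0.001   0.0006  0.01  ]
```

Run:
```python
from plant import robot
import cv2
c=robot.read_camera("scene");cv2.imwrite("pics/s1.png",cv2.resize(c["image"][120:360,180:500,::-1],None,fx=2.4,fy=2.4,interpolation=cv2.INTER_CUBIC))
```

```text
(no output)
```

View pics/s1.png

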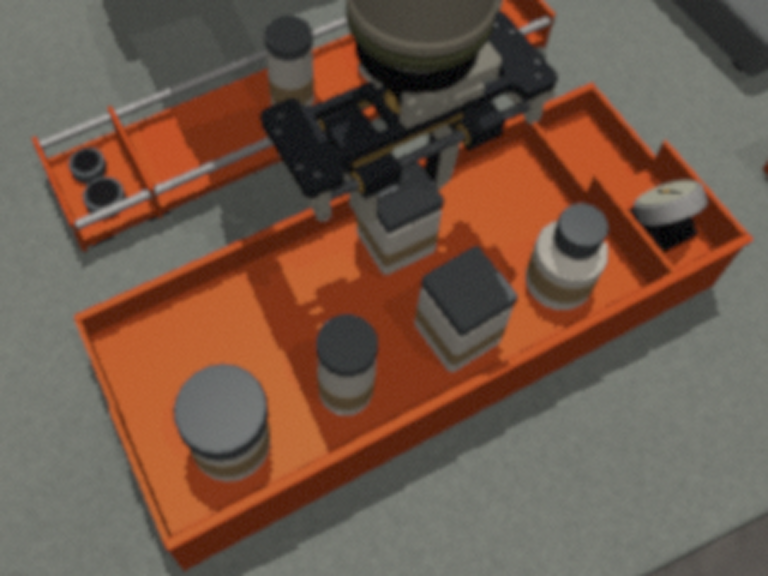

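The new square, with its base near (400,265), hangs directly in front of the old square (468,310), over the deck and clear of everything. I'll lower it slowly.

Request:
jog_arm(offsets=[0.04, 0, 0, 0.08, 0, 0.04, 0, 0, 0.04, 0, 0.04, 0, 0, 0.02, 0, 0.04, 0, 0, 0.02, 0, 0.04, 0, 0, 0, 0, 0.04, 0, 0, 0, 0])

```text
t: 6.6
tool_pos: [0.648, 0.0376, 0.1013]
orientation: [3.139, 0.124, -0.0]
force: [-0.6, -0.5, -3.5]
opening: 0.0497
gripper_force: 20.0
```

Request:
jog_arm(offsets=[0.04, 0, 0, 0.02, 0, 0.04, 0, 0, 0, 0, 0.04, 0, 0, 0, 0])

```text
t: 6.9
tool_pos: [0.6483, 0.0376, 0.1009]
orientation: [3.139, 0.124, 0.001]
force: [-1.1, 0.4, 2.3]
opening: 0.0495
gripper_force: 20.0
```

Request:
jog_arm(offsets=[0.04, 0, 0, 0.02, 0, 0.04, 0, 0, 0, 0, 0.04, 0, 0, 0, 0])

```text
t: 7.2
tool_pos: [0.6486, 0.0377, 0.1009]
orientation: [3.139, 0.124, 0.002]
force: [-3.6, 0.5, 6.9]
opening: 0.0497
gripper_force: 20.0
```

Converted, -0.03 m is -0.6, -0.02 m is -0.4.

Request:
jog_arm(offsets=[0.055, 0, 0, 0, 0, 0.075, 0, 0, 0, 0, 0.075, 0, 0, 0, 0, 0.075, 0, 0, -0.1, 0, 0.075, 0, 0, -0.4, 0, 0.075, 0, 0, -0.6, 0, 0.075, 0, 0, -0.6, 0, 0.075, 0, 0, -0.6, 0, 0.075, 0, 0, -0.3, 0, 0.075, 0, 0, 0, 0])

```text
t: 8.2
tool_pos: [0.6497, 0.0376, 0.2327]
orientation: [3.139, 0.124, 0.009]
force: [0.0, 1.1, 0.0]
opening: 0.0749
gripper_force: 0.0
```

```bash
python3 go.py .4635 .021 .225 4.2
```

```text
t 8.2 yaw 4.52 tilt 0.31 turn 0.006 d [-0.1869  0.0029  0.0067]
```

Converted, -0.04 m is -0.8, -0.035 m is -0.7, 0.006 rad is 0.06.

Request:
jog_arm(offsets=[0.075, -0.2, 0, 0, 0.06, 0.075, -0.6, 0.02, 0, 0, 0.075, -0.8, 0.02, 0, 0, 0.075, -0.8, 0.02, 0, 0, 0.075, -0.7, 0, 0, 0, 0.075, -0.4, 0, 0, 0, 0.075, -0.2, 0, 0, 0, 0.075, 0, 0, 0, 0, 0.075, 0, 0, 0, 0, 0.075, 0, 0, 0, 0])

```text
t: 9.2
tool_pos: [0.4644, 0.0211, 0.229]
orientation: [-3.139, -0.114, 0.001]
force: [-0.5, 0.3, -0.6]
opening: 0.075
gripper_force: 0.0
```

```bash
python3 go.py .4635 .021 .095 4.2
```

```text
t 9.2 yaw 4.17 tilt 0.02 turn -0.0 d [-0.0009  0.      0.134 ]
```

Converted, 0.03 m is 0.6, 0.02 m is 0.4.

Request:
jog_arm(offsets=[0.075, -0.02, 0, 0.4, 0, 0.075, 0, 0, 0.6, 0, 0.075, 0, 0, 0.6, 0, 0.075, 0, 0, 0.6, 0, 0.075, 0, 0, 0.3, 0, 0.075, 0, 0, 0.14, 0, 0.075, 0, 0, 0.04, 0, 0.075, 0, 0, 0, 0, 0.05, 0, 0, 0, 0, 0.034, 0, 0, 0, 0, 0.034, 0, 0, 0, 0, 0.034, 0, 0, 0, 0, 0.034, 0, 0, 0, 0], squeeze=20)

```text
t: 10.5
tool_pos: [0.4629, 0.0211, 0.0956]
orientation: [-3.139, -0.114, -0.001]
force: [-0.6, 0.7, 1.8]
opening: 0.0416
gripper_force: 20.0
```

Request:
jog_arm(offsets=[0.034, 0, 0, -0.2, 0, 0.034, 0, 0, -0.4, 0, 0.034, 0, 0, -0.6, 0, 0.034, 0, 0, -0.6, 0, 0.034, 0, 0, -0.6, 0, 0.034, 0, 0, -0.3, 0, 0.034, 0, 0, 0, 0])

```text
t: 11.2
tool_pos: [0.4642, 0.0209, 0.2331]
orientation: [3.139, 0.114, 0.007]
force: [-0.1, -0.1, -2.6]
opening: 0.0417
gripper_force: 20.0
```

```bash
python3 go.py .6545 -.0581 .109 4.2
```

```text
t 11.2 yaw 4.17 tilt 0.27 turn -0.0 d [0.1834 0.0927 0.125 ]
```

Request:
jog_arm(offsets=[0.034, 0.2, 0.1, 0, 0, 0.034, 0.52, 0.26, 0, 0, 0.034, 0.72, 0.36, 0, 0, 0.034, 0.72, 0.36, 0, 0, 0.034, 0.72, 0.36, 0, 0, 0.034, 0.52, 0.26, 0, 0, 0.034, 0.3, 0.16, 0, 0, 0.034, 0, 0, 0, 0, 0.034, 0, 0, 0, 0, 0.034, 0, 0, 0, 0])

```text
t: 12.2
tool_pos: [0.6531, -0.0579, 0.2291]
orientation: [-3.139, -0.115, 0.003]
force: [-0.0, -0.4, -1.3]
opening: 0.0412
gripper_force: 20.0
```

```bash
python3 go.py .6545 -.0581 .111 4.2
```

```text
t 12.2 yaw 4.18 tilt 0.12 turn -0.0 d [0.0017 0.0004 0.1181]
```

Converted, 0.03 m is 0.6, 0.02 m is 0.4.

Request:
jog_arm(offsets=[0.034, 0.02, 0, 0.4, 0, 0.034, 0, 0, 0.6, 0, 0.034, 0, 0, 0.6, 0, 0.034, 0, 0, 0.4, 0, 0.034, 0, 0, 0.2, 0, 0.034, 0, 0, 0.1, 0, 0.034, 0, 0, 0, 0, 0.034, 0, 0, 0, 0])

```text
t: 13.0
tool_pos: [0.6559, -0.0583, 0.117]
orientation: [3.139, 0.114, 0.004]
force: [-0.3, -0.1, -1.5]
opening: 0.0411
gripper_force: 20.0
```

```bash
python3 go.py .6545 -.0581 .1056 4.2
```

```text
t 13.0 yaw 4.18 tilt 0.14 turn -0.0 d [-0.0014 -0.0003  0.0114]
```

Request:
jog_arm(offsets=[0.034, -0.02, 0, 0.08, 0, 0.034, 0, 0, 0.06, 0, 0.034, 0, 0, 0.02, 0, 0.034, 0, 0, 0.02, 0, 0.034, 0, 0, 0, 0, 0.034, 0, 0, 0, 0])

```text
t: 13.6
tool_pos: [0.654, -0.0583, 0.1063]
orientation: [-3.139, -0.114, 0.0]
force: [-0.4, -0.8, -1.8]
opening: 0.0419
gripper_force: 20.0
```

Request:
jog_arm(offsets=[0.034, 0, 0, 0.02, 0, 0.034, 0, 0, 0, 0, 0.034, 0, 0, 0, 0])

```text
t: 13.9
tool_pos: [0.6542, -0.0583, 0.1057]
orientation: [3.139, 0.114, 0.001]
force: [-0.5, 0.1, 0.4]
opening: 0.0415
gripper_force: 20.0
```

Contact has started. One more mm, then release. Next is the bottle.

Request:
jog_arm(offsets=[0.034, 0, 0, 0.02, 0, 0.034, 0, 0, 0, 0, 0.034, 0, 0, 0, 0, 0.045, 0, 0, 0, 0, 0.065, 0, 0, 0, 0, 0.065, 0, 0, 0, 0, 0.065, 0, 0, -0.1, 0, 0.065, 0, 0, -0.4, 0, 0.065, 0, 0, -0.6, 0, 0.065, 0, 0, -0.6, 0, 0.065, 0, 0, -0.6, 0, 0.065, 0, 0, -0.3, 0, 0.065, 0, 0, 0, 0])

```text
t: 15.2
tool_pos: [0.6555, -0.0586, 0.2376]
orientation: [3.138, 0.114, 0.008]
force: [0.1, -0.9, 0.9]
opening: 0.065
gripper_force: 0.0
```

```bash
python3 go.py .4625 .116 .23 4.2
```

```text
t 15.2 yaw 4.17 tilt 0.3 turn -0.001 d [-0.1798 -0.1882  0.0065]
```

Request:
jog_arm(offsets=[0.065, -0.2, -0.2, 0, 0, 0.065, -0.5, -0.52, 0, 0, 0.065, -0.66, -0.7, 0, 0, 0.065, -0.66, -0.7, 0, 0, 0.065, -0.66, -0.7, 0, 0, 0.065, -0.5, -0.52, 0, 0, 0.065, -0.3, -0.32, 0, 0, 0.065, -0.1, -0.1, 0, 0, 0.065, 0, 0, 0, 0, 0.065, 0, 0, 0, 0, 0.065, 0, 0, 0, 0])

```text
t: 16.3
tool_pos: [0.4624, 0.1154, 0.2338]
orientation: [3.139, 0.113, -0.001]
force: [0.2, -0.2, 0.1]
opening: 0.065
gripper_force: 0.0
```

```bash
python3 go.py .462 .1165 .102 4.2
```

Run:
```python
from plant import robot
import cv2,pickle
c=robot.read_camera("wrist");pickle.dump(c,open("wrist.pkl","wb"));cv2.imwrite("pics/w2.png",c["image"][:,:,::-1])
```

```text
t 16.3 yaw 4.11 tilt 0.04 turn -0.002 d [-0.0002 -0.0012  0.1318]
```

View pics/w2.png

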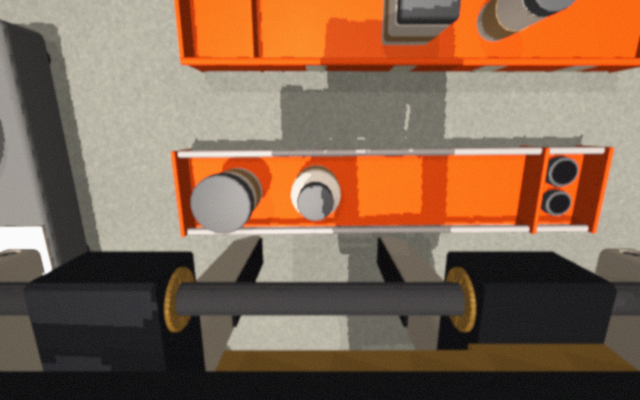

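The bottle cap is centred at about (316.5,201) and the tub lid at about (224,202).

Run:
```python
from h import *
c=pickle.load(open("wrist.pkl","rb"))
for n,p,z in(("bot",(316.5,201),.110),("tub",(224,202),.096)): print(n,back(c,p,z).round(4))
```

```text
bot [0.463  0.1192]
tub [0.452  0.2116]
```

Pads must stay above the shoulder (height 66), so I'll use TCP at z ≈ .109.

Converted, 0.02 m is 0.4, 0.03 m is 0.6.

Request:
jog_arm(offsets=[0.065, 0, -0.05, 0.4, 0, 0.065, 0, 0, 0.6, 0, 0.065, 0, 0, 0.6, 0, 0.065, 0, 0, 0.4, 0, 0.065, 0, 0, 0.3, 0, 0.065, 0, 0, 0.16, 0, 0.065, 0, 0, 0.04, 0, 0.065, 0, 0, 0, 0, 0.065, 0, 0, 0, 0])

```text
t: 17.25
tool_pos: [0.4625, 0.1188, 0.1105]
orientation: [-3.139, -0.114, -0.003]
force: [-0.3, 0.4, -0.5]
opening: 0.0649
gripper_force: 0.0
```

```bash
python3 go.py .462 .118 .109 4.2
```

```text
t 17.2 yaw 4.17 tilt 0.11 turn -0.001 d [-0.0006  0.0007  0.0015]
```

Converted, 0.0015 m is 0.03.

Request:
jog_arm(offsets=[0.055, 0, 0, 0.03, 0, 0.045, 0, 0, 0, 0, 0.028, 0, 0, 0, 0, 0.028, 0, 0, 0, 0, 0.028, 0, 0, 0, 0, 0.028, 0, 0, 0, 0], squeeze=20)

```text
t: 17.85
tool_pos: [0.4617, 0.1188, 0.108]
orientation: [-3.139, -0.114, -0.0]
force: [0.5, 0.2, 1.6]
opening: 0.0349
gripper_force: 20.0
```

Request:
jog_arm(offsets=[0.028, 0, 0, -0.2, 0, 0.028, 0, 0, -0.4, 0, 0.028, 0, 0, -0.6, 0, 0.028, 0, 0, -0.6, 0, 0.028, 0, 0, -0.6, 0, 0.028, 0, 0, -0.3, 0, 0.028, 0, 0, 0, 0])

```text
t: 18.55
tool_pos: [0.463, 0.1189, 0.2455]
orientation: [-3.139, -0.114, -0.007]
force: [0.8, 0.5, -2.9]
opening: 0.0349
gripper_force: 20.0
```

```bash
python3 go.py .6415 .1315 .124 4.2
```

```text
t 18.6 yaw 4.17 tilt 0.26 turn -0.0 d [0.1784 0.0005 0.1223]
```

Request:
jog_arm(offsets=[0.028, 0.2, 0, 0, 0, 0.028, 0.5, 0, 0, 0, 0.028, 0.7, 0, 0, 0, 0.028, 0.8, 0, 0, 0, 0.028, 0.7, 0, 0, 0, 0.028, 0.5, 0, 0, 0, 0.028, 0.2, 0, 0, 0, 0.028, 0, 0, 0, 0, 0.028, 0, 0, 0, 0, 0.028, 0, 0, 0, 0])

```text
t: 19.55
tool_pos: [0.6403, 0.1318, 0.2417]
orientation: [3.139, 0.115, -0.003]
force: [-0.0, 0.9, -2.0]
opening: 0.0345
gripper_force: 20.0
```

```bash
python3 go.py .6415 .1315 .124 4.2
```

```text
t 19.6 yaw 4.18 tilt 0.1 turn -0.0 d [0.0014 0.0003 0.1177]
```

Request:
jog_arm(offsets=[0.028, 0.02, 0, 0.4, 0, 0.028, 0, 0, 0.6, 0, 0.028, 0, 0, 0.6, 0, 0.028, 0, 0, 0.4, 0, 0.028, 0, 0, 0.2, 0, 0.028, 0, 0, 0.1, 0, 0.028, 0, 0, 0.06, 0, 0.028, 0, 0, 0, 0, 0.028, 0, 0, 0, 0, 0.028, 0, 0, 0, 0])

```text
t: 20.55
tool_pos: [0.6428, 0.132, 0.126]
orientation: [-3.139, -0.114, -0.003]
force: [0.2, -0.9, -2.1]
opening: 0.0344
gripper_force: 20.0
```

```bash
python3 go.py .6415 .1315 .118 4.2
```

```text
t 20.6 yaw 4.17 tilt 0.1 turn -0.001 d [-0.0014  0.0004  0.008 ]
```

Converted, 0.003 m is 0.06, 0.002 m is 0.04.

Request:
jog_arm(offsets=[0.028, -0.02, 0, 0.06, 0, 0.028, 0, 0, 0.04, 0, 0.028, 0, 0, 0.02, 0, 0.028, 0, 0, 0, 0, 0.028, 0, 0, 0, 0])

```text
t: 21.05
tool_pos: [0.6411, 0.1318, 0.1187]
orientation: [3.139, 0.114, -0.0]
force: [0.2, 1.1, -2.5]
opening: 0.0349
gripper_force: 20.0
```

Request:
jog_arm(offsets=[0.028, 0, 0, 0.02, 0, 0.028, 0, 0, 0, 0, 0.028, 0, 0, 0, 0])

```text
t: 21.35
tool_pos: [0.6413, 0.1319, 0.1181]
orientation: [-3.139, -0.114, -0.001]
force: [-0.2, 0.4, -0.8]
opening: 0.0347
gripper_force: 20.0
```

Request:
jog_arm(offsets=[0.028, 0, 0, 0.02, 0, 0.028, 0, 0, 0, 0, 0.028, 0, 0, 0, 0, 0.045, 0, 0, 0, 0, 0.06, 0, 0, 0, 0, 0.06, 0, 0, 0, 0, 0.06, 0, 0, -0.1, 0, 0.06, 0, 0, -0.4, 0, 0.06, 0, 0, -0.6, 0, 0.06, 0, 0, -0.6, 0, 0.06, 0, 0, -0.6, 0, 0.06, 0, 0, -0.2, 0, 0.06, 0, 0, 0, 0])

```text
t: 22.65
tool_pos: [0.6423, 0.1319, 0.244]
orientation: [-3.139, -0.114, -0.006]
force: [0.6, -0.6, 0.8]
opening: 0.0604
gripper_force: 0.0
```

```bash
python3 go.py .450 .2125 .22 4.2
```

```text
t 22.6 yaw 4.17 tilt 0.22 turn -0.001 d [-0.1859 -0.0945  0.0233]
```

Converted, -0.035 m is -0.7, -0.025 m is -0.5.

Request:
jog_arm(offsets=[0.083, -0.2, -0.1, 0, 0, 0.083, -0.5, -0.26, 0, 0, 0.083, -0.7, -0.36, 0.1, 0, 0.083, -0.7, -0.36, 0.1, 0, 0.083, -0.7, -0.36, 0.1, 0, 0.083, -0.5, -0.26, 0, 0, 0.083, -0.3, -0.14, 0, 0, 0.083, -0.12, -0.04, 0, 0, 0.083, 0, 0, 0, 0, 0.083, 0, 0, 0, 0, 0.083, 0, 0, 0, 0])

```text
t: 23.75
tool_pos: [0.4493, 0.2116, 0.2264]
orientation: [3.139, 0.113, -0.001]
force: [0.4, 0.4, 0.4]
opening: 0.0829
gripper_force: 0.0
```

```bash
python3 go.py .450 .2125 .089 4.2
```

Run:
```python
from plant import robot
import cv2,pickle
c=robot.read_camera("wrist");pickle.dump(c,open("wrist.pkl","wb"));cv2.imwrite("pics/w3.png",c["image"][:,:,::-1])
```

```text
t 23.8 yaw 4.12 tilt 0.03 turn -0.001 d [ 0.0008 -0.0009  0.1374]
```

View pics/w3.png

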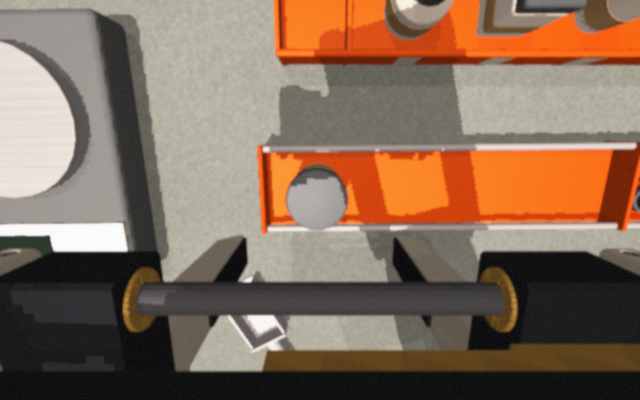

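The tub lid is centred at (316,199), about 3 mm to +y of the TCP.

Request:
jog_arm(offsets=[0.083, 0.02, -0.05, 0.4, 0, 0.083, 0, 0, 0.6, 0, 0.083, 0, 0, 0.6, 0, 0.083, 0, 0, 0.6, 0, 0.083, 0, 0, 0.3, 0, 0.083, 0, 0, 0.16, 0, 0.083, 0, 0, 0.06, 0, 0.083, 0, 0, 0, 0, 0.07, 0, 0, 0, 0, 0.054, 0, 0, 0, 0, 0.054, 0, 0, 0, 0, 0.054, 0, 0, 0, 0, 0.054, 0, 0, 0, 0], squeeze=20)

```text
t: 25.1
tool_pos: [0.4501, 0.2148, 0.0916]
orientation: [-3.139, -0.114, -0.002]
force: [-0.5, -1.0, 4.1]
opening: 0.061
gripper_force: 20.0
```

Request:
jog_arm(offsets=[0.054, 0, 0, -0.2, 0, 0.054, 0, 0, -0.4, 0, 0.054, 0, 0, -0.6, 0, 0.054, 0, 0, -0.6, 0, 0.054, 0, 0, -0.6, 0, 0.054, 0, 0, -0.5, 0, 0.054, 0, 0, 0, 0])

```text
t: 25.8
tool_pos: [0.4514, 0.2152, 0.2402]
orientation: [-3.138, -0.114, -0.01]
force: [0.2, -0.3, -1.8]
opening: 0.061
gripper_force: 20.0
```

```bash
python3 go.py .6609 -.1528 .24 4.2
```

```text
t 25.8 yaw 4.17 tilt 0.38 turn -0.001 d [0.1819 0.3824 0.0007]
```

Converted, 0.02 m is 0.4, 0.042 m is 0.84.

Request:
jog_arm(offsets=[0.054, 0.1, 0.2, 0, 0, 0.054, 0.24, 0.5, 0, 0, 0.054, 0.36, 0.74, 0, 0, 0.054, 0.4, 0.84, 0, 0, 0.054, 0.4, 0.84, 0, 0, 0.054, 0.4, 0.84, 0, 0, 0.054, 0.4, 0.84, 0, 0, 0.054, 0.4, 0.84, 0, 0, 0.054, 0.4, 0.84, 0, 0, 0.054, 0.3, 0.6, 0, 0, 0.054, 0.2, 0.4, 0, 0, 0.054, 0.08, 0.16, 0, 0, 0.054, 0, 0, 0, 0, 0.054, 0, 0, 0, 0, 0.054, 0, 0, 0, 0])

```text
t: 27.3
tool_pos: [0.6605, -0.1517, 0.2356]
orientation: [-3.139, -0.116, 0.001]
force: [-0.3, -0.3, -2.8]
opening: 0.0612
gripper_force: 20.0
```

```bash
python3 go.py .6609 -.1528 .105 4.2
```

```text
t 27.3 yaw 4.25 tilt 0.04 turn 0.001 d [0.0004 0.0012 0.1306]
```

Converted, 0.03 m is 0.6, 0.02 m is 0.4.

Request:
jog_arm(offsets=[0.054, 0, 0.02, 0.4, 0, 0.054, 0, 0, 0.6, 0, 0.054, 0, 0, 0.6, 0, 0.054, 0, 0, 0.6, 0, 0.054, 0, 0, 0.2, 0, 0.054, 0, 0, 0.1, 0, 0.054, 0, 0, 0, 0, 0.054, 0, 0, 0, 0, 0.054, 0, 0, 0, 0])

```text
t: 28.2
tool_pos: [0.6622, -0.1543, 0.1131]
orientation: [3.138, 0.114, 0.005]
force: [0.4, -0.6, -3.0]
opening: 0.061
gripper_force: 20.0
```

```bash
python3 go.py .6609 -.1528 .1013 4.2
```

```text
t 28.2 yaw 4.17 tilt 0.19 turn -0.0 d [-0.0012 -0.0017  0.0118]
```

Converted, 0.003 m is 0.06, 0.002 m is 0.04.

Request:
jog_arm(offsets=[0.054, 0, -0.03, 0.06, 0, 0.054, 0, 0, 0.06, 0, 0.054, 0, 0, 0.04, 0, 0.054, 0, 0, 0, 0, 0.054, 0, 0, 0, 0])

```text
t: 28.7
tool_pos: [0.6607, -0.1525, 0.1026]
orientation: [-3.139, -0.114, 0.001]
force: [0.3, -0.8, -1.9]
opening: 0.0613
gripper_force: 20.0
```

Request:
jog_arm(offsets=[0.054, 0, 0, 0.02, 0, 0.054, 0, 0, 0, 0, 0.054, 0, 0, 0, 0])

```text
t: 29.0
tool_pos: [0.6609, -0.1525, 0.1019]
orientation: [-3.14, -0.114, -0.0]
force: [-0.3, 0.9, -3.0]
opening: 0.061
gripper_force: 20.0
```

Converted, 0.001 m is 0.02.

Request:
jog_arm(offsets=[0.054, 0, 0, 0.02, 0, 0.054, 0, 0, 0, 0, 0.054, 0, 0, 0, 0])

```text
t: 29.3
tool_pos: [0.6612, -0.1526, 0.1017]
orientation: [3.139, 0.114, 0.001]
force: [-2.9, 0.8, 5.5]
opening: 0.0615
gripper_force: 20.0
```

Request:
jog_arm(offsets=[0.054, 0, 0, 0.02, 0, 0.054, 0, 0, 0, 0, 0.054, 0, 0, 0, 0])

```text
t: 29.6
tool_pos: [0.6616, -0.1526, 0.1018]
orientation: [3.139, 0.114, 0.003]
force: [-5.2, 1.3, 10.1]
opening: 0.061
gripper_force: 20.0
```

Set down. Release, rise, retreat toward the robot, then check from above.

Request:
jog_arm(offsets=[0.07, 0, 0, -0.02, 0, 0.083, 0, 0, 0, 0, 0.083, 0, 0, 0, 0, 0.083, 0, 0, -0.1, 0, 0.083, 0, 0, -0.4, 0, 0.083, 0, 0, -0.6, 0, 0.083, 0, 0, -0.6, 0, 0.083, 0, 0, -0.6, 0, 0.083, 0, 0, -0.6, 0, 0.083, -0.6, 0.4, 0, 0, 0.083, -0.8, 0.6, 0, 0, 0.083, -0.8, 0.6, 0, 0, 0.083, -0.8, 0.6, 0, 0, 0.083, -0.8, 0.6, 0, 0, 0.083, -0.4, 0.6, 0, 0, 0.083, 0, 0.6, 0, 0, 0.083, 0, 0, 0, 0, 0.083, 0, 0, 0, 0])

```text
t: 31.4
tool_pos: [0.4658, -0.3675, 0.2458]
orientation: [-3.139, -0.112, 0.0]
force: [0.3, 0.2, -0.9]
opening: 0.0832
gripper_force: 0.0
```

Run:
```python
from plant import robot
import cv2,pickle
c=robot.read_camera("top");pickle.dump(c,open("top2.pkl","wb"))
cv2.imwrite("pics/top2.png",cv2.resize(c["image"][95:295,180:420,::-1],None,fx=3,fy=3,interpolation=cv2.INTER_CUBIC))
c=robot.read_camera("scene");cv2.imwrite("pics/s2.png",cv2.resize(c["image"][120:360,180:500,::-1],None,fx=2.4,fy=2.4,interpolation=cv2.INTER_CUBIC))
```

```text
(no output)
```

View pics/top2.png

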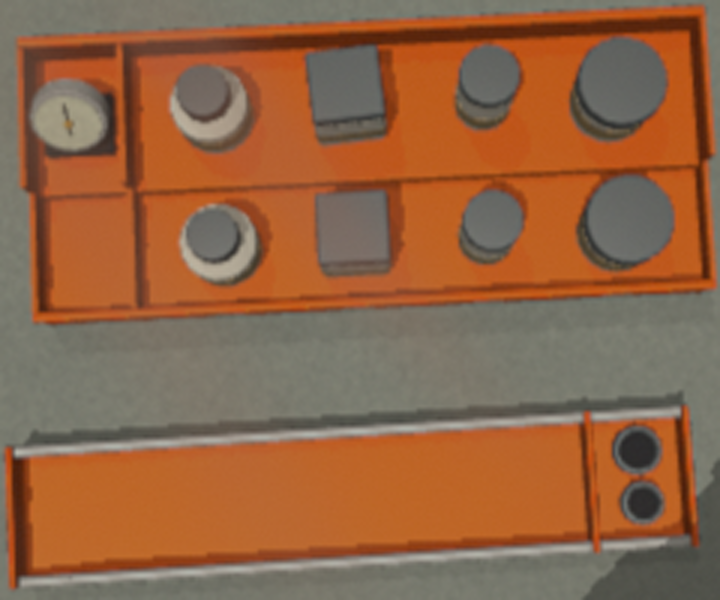

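View pics/s2.png

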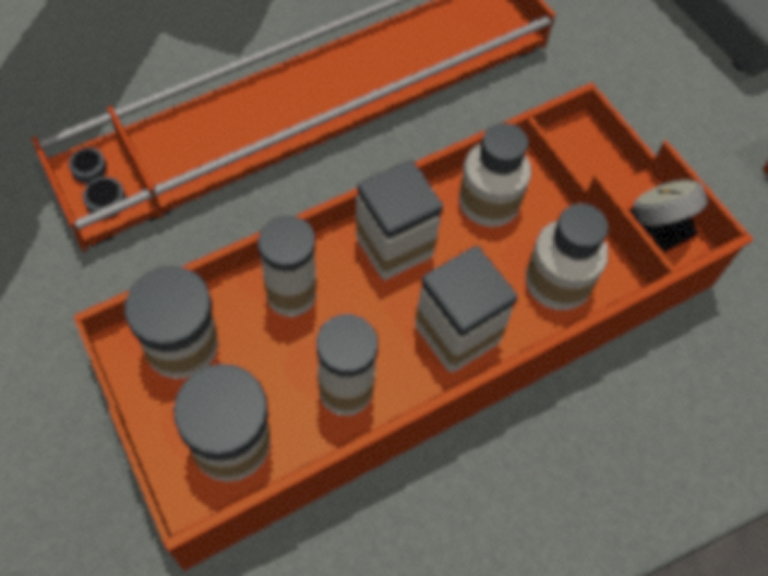

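The front row matches the back row: bottle (212,233), square (353,230), tube (492,220) and tub (629,218). All four stand upright on the lower deck, each in front of its twin, and the old containers haven't moved. The arm is clear, so I'm handing in.

```bash
python3 -c "
from plant import robot
print(robot.close_job())"
```

```text
the job is handed in; nothing more can be done
None
```

All four new containers stand upright on the store stand's lower deck, each in front of its old twin, and the job was handed in at about 31 s of the 120 s; the verdict was not shown.

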